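Clip the cover onto a pallet truck's fuse box

TASK

Put the long grey cover on the open fuse box: hook its tongue under the bridge at one end of the box, swing the cover down, and press the other end until the spring catch snaps over it and the cover sits level, fully home on the rim. The plastic is thin, so press no harder than a firm thumb would and do not force it; leave the shorter cover and the other things on the bench where they are.

Things in the scene. Friction and masses are not known exactly. Their poses are not given: they have to be found in the camera images.
- fusebox: Grey open-topped plastic box of fuses, 150 mm long (its x), 51 mm wide (its y), on a fixed steel plate 212 x 70 x 4 mm. Origin: on the bench under its middle; z up. Flat rim 49 mm above the bench; fuses stay 6 mm below it. End walls' outer faces at x = -75 and +75 mm; bridge at the -x end, spring catch at the +x end. Home, the cover's top plate lies on the rim and its axes along the box's.
- bridge (a point): Middle of the underside of the bridge's rigid cross bar, at (-82, 0, 56) mm in the box's frame. The bar spans x = -85 to -78.5 mm, 4.5 mm high, on two uprights 40 mm apart (inside); below it is open. The tongue goes under it from the box's side, cover tilted 10 to 20 degrees, tongue end low, sliding down along its own length until the cover's end meets the uprights; not from above.
- catch_tip (a point): Middle of the catch head's tip, lower edge: at (72.5, 0, 53) mm in the box's frame at rest. The head's underside is flat; its top slopes outwards from the tip to x = 80 mm, 68 mm above the bench; 18 mm wide. A hooked cover let go rests on this slope, its end about 10 mm above home.
- catch (a joint): Spring catch, a plastic leaf hinged at x = 81, z = 12 mm in the box's frame. 0 rad: upright, at rest; grows as its head is bent outwards (+x), at most 0.4; it springs back. Pressing the hooked cover down near this end with about 8 to 15 N bends it out until the cover's edge passes below the head, which then snaps back over it, to 0.
- cover_center (a point): The long grey cover, 60 g, right way up: plate 154 x 62 x 3 mm, skirts 15 mm deep and 2.5 mm thick along both long sides only (57 mm between them), 18 mm high in all; grip it across the 62 mm. Point at its centre, half-way up; x along it, z up. Tongue 30 mm wide, 3 thick, 10 long, level with the plate, at its -x end. Home: same x direction as the box, point 43 mm above the box's origin.
- cover_tip (a point): Middle of the end of the cover's tongue: at (-87, 0, +7.5) mm from cover_center in the cover's axes, half-way through its thickness. Home: (-87, 0, 50.5) mm in the box's frame, give or take 2 mm of play.
- cover_press (a point): Where to press: on the cover's upper face near the catch end, at (+62, 0, +9) mm from cover_center in the cover's axes. Home: 52 mm above the bench.
- short_cover_center (a point): the other cover: same grey plastic and width (62 mm wide, 18 mm high) but shorter, 112 mm long over its tongue; belongs to another box, not used. Point at its centre
- relay_center (a point): black cube relay, 27 x 27 x 30 mm, loose on the bench, not used. Point at its centre
- mini_relay_center (a point): small black cube relay, 23 x 23 x 26 mm, loose on the bench, not used. Point at its centre
- screwdriver_grip (a point): screwdriver lying on the bench, not used. Point in its handle
- multimeter_center (a point): orange multimeter lying flat, 85 x 175 x 46 mm, not used. Point near its centre
- spray_can_center (a point): upright aerosol can, 53 mm across, 165 mm tall, not used. Point at its centre
- tape_roll_center (a point): flat roll of black tape, 76 mm across, 19 mm high, not used. Point at its centre

How it is judged:
By the outcome, as a careful person would: the job done as asked, in the order asked, and still so for the second after the job is handed in, with the robot touching nothing.
It also fails if it takes over 54 s, if anything falls off the work surface, if the arm or the gripper's body presses on something with over 40 N, if the wrist force passes 120 N, or if a joint passes its speed limit or range.

ROBOT

A 6-joint arm with a two-finger parallel gripper is mounted at the origin on the work surface. World frame = base frame: x ahead of the robot, y to its left, z up, the work surface at z = 0. Lengths are in m, angles in rad, forces in N, time in s.
With the tool pointing down it reaches from about 0.375 to 0.925 m from the base axis. Payload 5.7 kg.
Tool frame: the origin (TCP) lies at the centre of the arm's flange, where the gripper is bolted on; the fingertips stand 173 mm ahead of it and the grasp point (between the pads) lies 155 mm ahead of it; z points along the fingers, y is the direction in which the jaws open and shut (so a half turn about z gives the same grasp; the last joint's range is limited). The gripper opens to 85 mm and grips with 20 to 120 N. Pads are 22 mm wide; open, the fingers measure 114 mm over their backs; the gripper's body (76 mm by 85 mm) begins 54 mm behind the grasp point. The pads swing forward as they close: fully open they stand 13 mm farther back than shut.
Start: joints at [1.031, 0.359, 1.51, -0, 1.272, -0.115], TCP at [0.247, 0.547, 0.405] pointing down, gripper open.
Joint ranges: [-2.97, 2.97], [-1.01, 2.36], [0.21, 2.38], [-0.96, 4.11], [0.2, 2.71], [-2.98, 2.98]. Speed limits (rad/s): [2.39, 2.39, 3.14, 3.14, 3.14, 3.14].

INTERFACE

Orientations are given as a unit quaternion [w, x, y, z].
In Python, from cell import env, snapshot, camera_params, ticket gives the robot as it stands.
- The arm moves only by the shell command python3 -m pendant 'ROWS' [OPENING]. ROWS is text: rows parted by semicolons, each of 6 numbers parted by spaces: the shift along the world's x, y, z in cm, then the turn, a rotation vector about the world's x, y, z in degrees. A call has exactly 8 rows; each row is the pose to reach, as a shift and turn from the pose commanded when the call began; what a row does not reach only later rows make up. A row lasts 1/12 s, in which the tool goes at most 41.7 mm and 7.16 degrees, less where a joint would pass 70% of its speed; a pose out of reach is approached as far as the arm can. A call with a gripper value outside its range is refused whole. OPENING is the finger opening in cm, from 0 to 8.54, set as the call begins (- or left out, the last holds). The fingers move at their own pace and stop on an object; the grip force is fixed at half the most. Time passes only in rows, so rows that repeat a pose let the fingers close, or fill a call up. It gives the time, the measured TCP pose, the force and the opening at its end, in the units of the state.
- env.sense(): the state, without advancing time (a new reading comes with each control period).
- snapshot(name): name is "scene" or "top" or "wrist"; returns (picture, depth): 400x640x3 uint8, blue, green, red; 400x640 float32, m along the optical axis (not along the pixel's ray), 0 where there is no reading.
- camera_params(name): a dict with "intrinsics" (3x3 intrinsics, pixels), "k1" (the pictures are not rectified: a ray, as slopes to the right and down, at radius r is drawn at 1 + k1 r^2 times it, then the intrinsics apply), "xyz" and "attitude" of the camera in the world. Camera axes: x right, y up, looking along -z (the intrinsics and any distortion apply to the point x, -y, -z); pixel columns grow to the right and rows downward; lengths in m; the calibration is good to about 2 mm. A picture is of the moment at which its call begins: read the wrist's pose just before it. camera_params takes no time and is no camera call; for the wrist camera it gives the pose at the moment of the call.
- ticket.close_job(): hands the job in, once; it reports no verdict.
The state is a dict: "t": time; "q": joint angles; "dq": joint speeds; "effort": joint torques, N m; "tool_pos": TCP position; "tcp_rot": TCP orientation; "ft_force": force on the tool from outside, world axes, zero at the start; "ft_torque": the same for the moment, N m; "width": opening from 0.0 (shut) to 1.0 (fully open).
Only numpy, scipy, OpenCV 4.12 (cv2) and the standard library are available. Lean on these libraries where they do the work, as an engineer would, in place of code of your own. Each camera call takes 0.05 s, during which the arm holds its last target. There are 200 camera calls.

## Working session

There is one attempt and no reset: what is moved stays moved. The work goes in short steps, Python scripts to look and compute and a shell command to move; the robot and the scene stay as the last step left them, time stands still between calls to the robot, and variables do not carry over. Pictures are saved under pics/ and viewed, about 8 in all and at most 12, crops included, and the job is handed in when it is done.

```bash
ls; mkdir -p pics; cat > h.py <<'E'
import numpy as np, cv2
from cell import env, snapshot, camera_params, ticket
from scipy.spatial.transform import Rotation as R
def rot(a):
    a=np.array(a,float)
    return a if a.shape==(3,3) else R.from_quat(a,scalar_first=True).as_matrix()
def grab(n):
    c=camera_params(n); im,d=snapshot(n); return c,im,d
def rays(c,uv):
    K=np.array(c["intrinsics"]); uv=np.array(uv,float).reshape(-1,1,2)
    s=cv2.undistortPoints(uv,K,np.array([c["k1"],0,0,0.])).reshape(-1,2)
    return s
def world(c,uv,depth):
    s=rays(c,uv); d=np.asarray(depth,float).reshape(-1,1)
    return (np.c_[s[:,:1],-s[:,1:],-np.ones((len(s),1))]*d)@rot(c["attitude"]).T+np.array(c["xyz"])
def onplane(c,uv,z):
    s=rays(c,uv); v=np.c_[s[:,:1],-s[:,1:],-np.ones((len(s),1))]@rot(c["attitude"]).T
    o=np.array(c["xyz"]); return o+v*((z-o[2])/v[:,2:])
def cloud(c,d):
    v,u=np.mgrid[:400,:640]; return world(c,np.c_[u.ravel(),v.ravel()],d.ravel()).reshape(400,640,3)
E
python3 - <<'E'
from h import *
for n in("scene","top"):
    c,im,d=grab(n); print(n,c); cv2.imwrite(f"pics/{n}0.png",im); np.save(f"{n}0.npy",d)
    import pickle; pickle.dump(c,open(f"{n}.pkl","wb"))
print(env.sense())
E
```

```text
pics
scene {'intrinsics': array([[366.71790472,   0.        , 311.78761053],
       [  0.        , 366.71790472, 196.08337873],
       [  0.        ,   0.        ,   1.        ]]), 'k1': -0.02821047294559614, 'xyz': array([1.20973653, 0.17124584, 0.56036517]), 'attitude': array([0.51888648, 0.25874361, 0.37022242, 0.72577126])}
top {'intrinsics': array([[450.12539348,   0.        , 307.54940761],
       [  0.        , 450.12539348, 203.56856357],
       [  0.        ,   0.        ,   1.        ]]), 'k1': 0.018852392190153295, 'xyz': array([ 0.38266202, -0.07201795,  1.19588991]), 'attitude': array([-0.69751982, -0.05893492,  0.06443071,  0.71122532])}
{'t': 0.1, 'q': array([ 1.03088527e+00,  3.59431588e-01,  1.51133068e+00, -6.99552341e-07,
        1.27250615e+00, -1.15105843e-01]), 'dq': array([-1.03626055e-04, -1.42623429e-03, -1.72578509e-03, -5.63813784e-06,
       -5.36623863e-04, -1.85760848e-04]), 'effort': array([-6.21475283e-04, -5.28656602e+01, -2.79346704e+01, -1.46772541e-04,
        5.09214544e-03,  2.10912009e-05]), 'tool_pos': array([0.24712632, 0.54638314, 0.40393576]), 'tcp_rot': array([-2.69218057e-04,  2.10808944e-01,  9.77526924e-01, -7.93454974e-04]), 'ft_force': array([-0.07394293, -0.10839738, -0.55185503]), 'ft_torque': array([-0.05368685, -0.03524688,  0.04010073]), 'width': 1.0022056800879582}
```

View pics/top0.png

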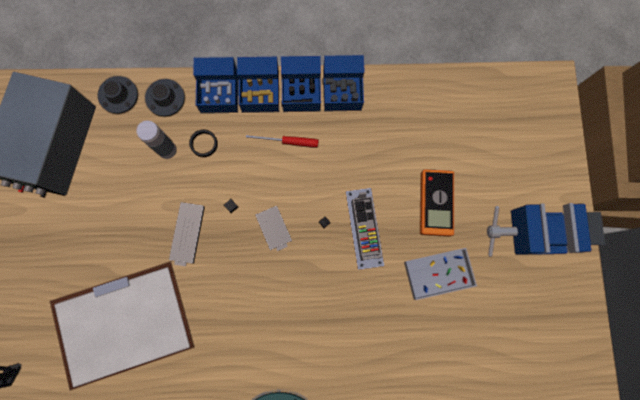

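View pics/scene0.png

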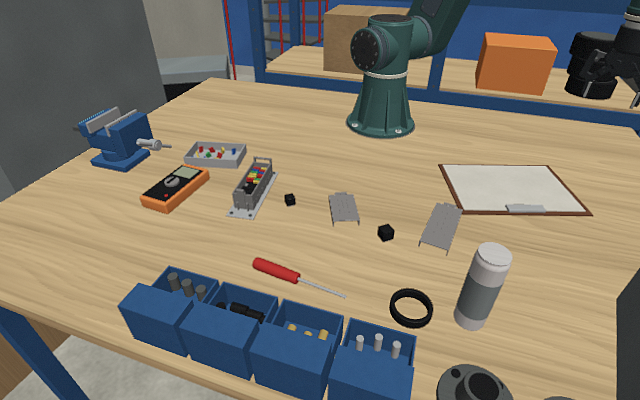

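Top view: long cover at about (187,233), short cover (273,228), fuse box (365,228). The scene view shows the same things from the far side. I'll zoom in on the cover and the box.

```bash
python3 - <<'E'
from h import *
t=cv2.imread("pics/top0.png"); s=cv2.imread("pics/scene0.png")
a=cv2.resize(t[180:280,155:225],None,fx=4,fy=4,interpolation=2)
b=cv2.resize(t[180:280,335:395],None,fx=4,fy=4,interpolation=2)
e=cv2.resize(s[150:225,215:290],(266,400-134+0),interpolation=2)
f=cv2.resize(s[195:260,410:475],(266,266),interpolation=2)
top=np.hstack([a,b,np.zeros((400,12,3),np.uint8)])
r=np.vstack([e[:],f[:134]]) 
w=np.zeros((532,800,3),np.uint8); w[:400,:520]=top[:,:520]; w[:266,534:]=e; w[266:,534:]=f
cv2.imwrite("pics/z0.png",w)
import pickle
for n in("top",):
    c=pickle.load(open(n+".pkl","rb")); d=np.load(n+"0.npy"); P=cloud(c,d)
    for box in((165,210,195,275),(340,390,180,275)):
        u0,u1,v0,v1=box; Q=P[v0:v1,u0:u1].reshape(-1,3); z=Q[:,2]
        print(np.histogram(z,np.arange(-.01,.09,.005)))
        m=(z>.012)&(z<.09); q=Q[m][:,:2].astype(np.float32)
        print(cv2.minAreaRect(q), m.sum())
E
```

```text
(array([  87, 1272,  710,   63,  300,  991,  164,    0,    0,    0,    0,
          0,    0,    0,    0,    0,    0,    0,    0]), array([-0.01 , -0.005,  0.   ,  0.005,  0.01 ,  0.015,  0.02 ,  0.025,
        0.03 ,  0.035,  0.04 ,  0.045,  0.05 ,  0.055,  0.06 ,  0.065,
        0.07 ,  0.075,  0.08 ,  0.085]))
((0.5165953040122986, 0.2373070865869522), (0.06415079534053802, 0.1636047661304474), 80.54855346679688) 1421
(array([  90, 1669, 1407,  187,   25,   41,  260,  165,  134,  197,  264,
        165,   39,   40,   35,   15,    1,    0,    0]), array([-0.01 , -0.005,  0.   ,  0.005,  0.01 ,  0.015,  0.02 ,  0.025,
        0.03 ,  0.035,  0.04 ,  0.045,  0.05 ,  0.055,  0.06 ,  0.065,
        0.07 ,  0.075,  0.08 ,  0.085]))
((0.5255694389343262, -0.23323023319244385), (0.17040827870368958, 0.05298364907503128), 6.836960315704346) 1368
```

View pics/z0.png

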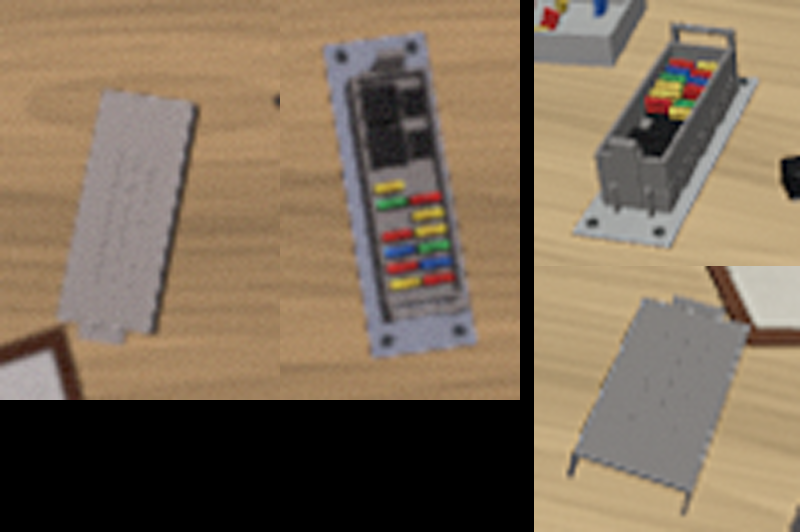

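Top crop: the cover's tongue points towards the robot (image bottom). The box's bridge is also at the bottom and the catch at the top, so the two are about 16° apart in yaw. Moving above the cover for a wrist look.

```bash
python3 -m pendant '2.5 -2.9 0 0 0 2;5 -5.8 0 0 0 4;7.5 -8.7 0 0 0 6;10 -11.6 0 0 0 8;12.5 -14.5 0 0 0 10;15 -17.4 0 0 0 12;17.5 -20.3 0 0 0 13.5;20 -23 0 0 0 14.9' 8.54
python3 -m pendant '1 -1 0 0 0 0;2 -2 -1 0 0 0;3 -3 -3 0 0 0;4 -4 -5 0 0 0;5 -5.5 -7 0 0 0;6 -7 -8 0 0 0;7 -8 -8 0 0 0;7 -8 -8 0 0 0'
python3 - <<'E'
from h import *
print(env.sense()["tool_pos"])
c,im,d=grab("wrist"); print(c); cv2.imwrite("pics/w1.png",im); np.save("w1.npy",d)
P=cloud(c,d); z=P[...,2]; print(np.histogram(z[d>0],np.arange(-.01,.05,.003)))
import pickle; pickle.dump(c,open("w1.pkl","wb"))
E
```

```text
t: 0.77
tool_pos: [0.4479, 0.3148, 0.4044]
tcp_rot: [-0.0, 0.082, 0.997, -0.0]
ft_force: [-0.1, 0.9, -0.3]
width: 0.998
t: 1.43
tool_pos: [0.5185, 0.2356, 0.3237]
tcp_rot: [-0.0, 0.083, 0.997, -0.0]
ft_force: [1.2, -0.3, -0.5]
width: 0.999
[0.51847782 0.2356297  0.32366281]
{'intrinsics': array([[278.59684327,   0.        , 318.43797205],
       [  0.        , 278.59684327, 201.81973758],
       [  0.        ,   0.        ,   1.        ]]), 'k1': -0.0313308359128108, 'xyz': array([0.44548821, 0.24824233, 0.29372471]), 'attitude': array([ 0.75538128, -0.11176235, -0.09414985,  0.63878331])}
(array([     0,      0,   1031, 160280,  12243,  10143,    506,   2107,
         1801,  14081,   1163,    553,    625,    393,    364,    385,
          394,    355,    338]), array([-0.01 , -0.007, -0.004, -0.001,  0.002,  0.005,  0.008,  0.011,
        0.014,  0.017,  0.02 ,  0.023,  0.026,  0.029,  0.032,  0.035,
        0.038,  0.041,  0.044,  0.047]))
```

View pics/w1.png

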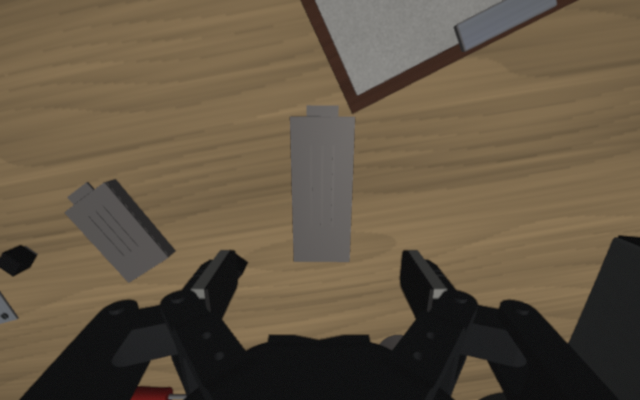

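Wrist view: the long cover is at about (290–355, 105–262), with its tongue at (322,110). The clipboard corner at (350,108) is close to the tongue end.

```bash
cat >> h.py <<'E'
def coverpose(c,im,d,box,zt=.018):
    # fit: mask by height, take edges in plane zt
    P=cloud(c,d); u0,u1,v0,v1=box
    m=np.zeros((400,640),np.uint8); m[v0:v1,u0:u1]=(P[v0:v1,u0:u1,2]>zt-.006)&(P[v0:v1,u0:u1,2]<zt+.006)
    n,l,st,_=cv2.connectedComponentsWithStats(m); k=1+st[1:,4].argmax(); m=(l==k).astype(np.uint8)
    ct=max(cv2.findContours(m,0,1)[0],key=cv2.contourArea)[:,0]
    X=onplane(c,ct,zt)[:,:2].astype(np.float32)
    return cv2.minAreaRect(X),X,np.median(P[m>0][:,2])
E
python3 - <<'E'
from h import *; import pickle
c=pickle.load(open("w1.pkl","rb")); d=np.load("w1.npy"); im=cv2.imread("pics/w1.png")
(ctr,wh,a),X,zm=coverpose(c,im,d,(270,375,95,275)); print(ctr,wh,a,zm)
V=np.array([np.cos(np.radians(-9.5)),np.sin(np.radians(-9.5))])
# edge-line fits of the long sides
q=X-ctr; 
for it in range(2):
    n=np.array([-V[1],V[0]]); s=q@V; t=q@n; 
    L=[np.polyfit(s[k],t[k],1) for k in ((abs(s)<.06)&(t>.015),(abs(s)<.06)&(t<-.015))]; print(L,s.min(),s.max())
    b=np.mean([l[0] for l in L]); th=np.arctan2(V[1],V[0])+np.arctan(b); V=np.array([np.cos(th),np.sin(th)])
print("yaw",np.degrees(th)); n=np.array([-V[1],V[0]]); s=q@V;t=q@n
tm=(t[(abs(s)<.06)&(t>.015)].mean()+t[(abs(s)<.06)&(t<-.015)].mean())/2
print("center",ctr+V*(s.max()-.077)+n*tm, "tip based",ctr+V*(s.min()+.087)+n*tm)
Rt=rot(env.sense()["tcp_rot"]); print("tool y yaw",np.degrees(np.arctan2(Rt[1,1],Rt[0,1])),"z",Rt[:,2])
E
```

```text
(0.51549232006073, 0.2395833432674408) (0.06209101155400276, 0.16261108219623566) 80.29315185546875 0.0187782256978547
[array([-0.00421479,  0.03053076]), array([-0.00174969, -0.03051419])] -0.0812764908981006 0.08125817164609
[array([-0.00123277,  0.03053051]), array([ 0.00123233, -0.03051416])] -0.08129618623837734 0.08128657942193958
yaw -9.67088156533164
center [0.51971938 0.23887138] tip based [0.52111646 0.2386333 ]
tool y yaw 80.47303993461584 z [-1.39121085e-04  2.38438320e-04 -9.99999962e-01]
```

```bash
python3 -m pendant '0 -3 0 0 0 1;0 -6 0 0 0 2;0 -10 0 0 0 4;0 -14 0 0 0 6;0 -18 0 0 0 8;0 -22 0 0 0 10;0 -26 0 0 0 12;0 -30 0 0 0 14'
python3 -m pendant '0 -3 0 0 0 1;0 -6 0 0 0 2;0 -9 0 0 0 2.5;0 -12 0 0 0 2.5;0 -15 0 0 0 2.5;0 -16.5 0 0 0 2.5;0 -17 0 0 0 2.5;0 -17 0 0 0 2.5'
python3 - <<'E'
from h import *
import pickle
c,im,d=grab("wrist"); print(c["xyz"]); np.save("w2.npy",d)
pickle.dump(c,open("w2.pkl","wb")); cv2.imwrite("pics/w2.png",im)
P=cloud(c,d); q=P[60:330,220:420]; z=q[...,2]; print(np.histogram(z,np.arange(-.01,.075,.004)))
cv2.imwrite("pics/w2z.png",cv2.resize(im[60:330,200:440],None,fx=2.2,fy=2.2,interpolation=2))
E
```

```text
t: 2.15
tool_pos: [0.5173, -0.064, 0.3259]
tcp_rot: [0.001, -0.041, 0.999, -0.0]
ft_force: [0.5, 0.7, 0.9]
width: 0.997
t: 2.82
tool_pos: [0.5176, -0.2334, 0.3252]
tcp_rot: [0.001, -0.061, 0.998, -0.0]
ft_force: [0.5, -0.6, 0.5]
width: 0.996
[ 0.44426329 -0.24198882  0.29511902]
(array([    0,     2, 36528,  4565,   360,    86,    89,    90,  2037,
         829,  1031,   383,  1645,  1480,  1036,   482,    54,   550,
         181,   143,     0]), array([-0.01 , -0.006, -0.002,  0.002,  0.006,  0.01 ,  0.014,  0.018,
        0.022,  0.026,  0.03 ,  0.034,  0.038,  0.042,  0.046,  0.05 ,
        0.054,  0.058,  0.062,  0.066,  0.07 ,  0.074]))
```

View pics/w2z.png

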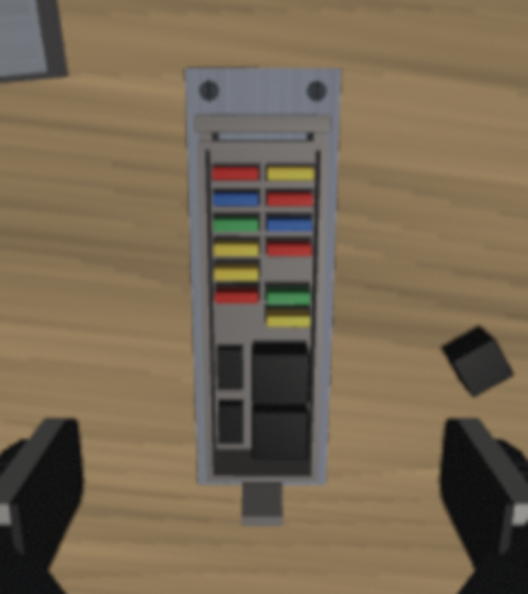

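The box shows clearly: bridge bar at crop (195–330, 115–133), rim down to v≈483, catch head at (262,503).

```bash
python3 - <<'E'
from h import *; import pickle
c=pickle.load(open("w2.pkl","rb")); d=np.load("w2.npy"); P=cloud(c,d)
roi=np.zeros((400,640),bool); roi[95:315,270:370]=1
def comp(lo,hi,zt,name):
    m=(roi&(P[...,2]>lo)&(P[...,2]<hi)).astype(np.uint8)
    ct=np.vstack(cv2.findContours(m,0,1)[0])[:,0]
    X=onplane(c,ct,zt)[:,:2].astype(np.float32); r=cv2.minAreaRect(X); print(name,r,m.sum(),np.median(P[m>0][:,2])); return X,r
X,r=comp(.0465,.0525,.049,"rim")
B,rb=comp(.057,.064,.0605,"bridge")
roi2=roi.copy(); roi[:270]=0; comp(.053,.072,.066,"catch")
roi=roi2; 
# per-side line fits of rim outer edges
th=np.radians(7.)
ctr=np.array(r[0])
for it in range(3):
    V=np.array([np.cos(th),np.sin(th)]); n=np.array([-V[1],V[0]]); q=X-ctr; s=q@V; t=q@n
    L=[]
    for sg in(1,-1):
        bs=[];bt=[]
        for s0 in np.arange(-.065,.066,.005):
            k=abs(s-s0)<.0025
            if k.any() and (sg*t[k]).max()>.018: bs.append(s0); bt.append(sg*(sg*t[k]).max())
        L.append(np.polyfit(bs,bt,1)); 
    th+=np.arctan(np.mean([l[0] for l in L])); print(np.degrees(th),L)
print("s range",s.min(),s.max(),"lat",(L[0][1]+L[1][1])/2)
print("center", ctr+V*(s.min()+s.max())/2+n*(L[0][1]+L[1][1])/2)
qb=B-ctr; print("bridge s",(qb@V).min(),(qb@V).max(),"lat",(qb@n).min(),(qb@n).max())
# steel plate screws (crop coords)
g=cv2.cvtColor(cv2.imread("pics/w2.png"),6)
sc=[]
for (u,v) in((209,91),(316,91)):
    u=200+u/2.2;v=60+v/2.2; a=g[int(v)-6:int(v)+7,int(u)-6:int(u)+7].astype(float); w=np.clip(110-a,0,None); yy,xx=np.mgrid[:13,:13]
    sc.append([int(u)-6+(w*xx).sum()/w.sum(),int(v)-6+(w*yy).sum()/w.sum()])
S=onplane(c,sc,.004); e=S[0]-S[1]; print("screws",S, np.degrees(np.arctan2(e[1],e[0])), "mid s,lat",(S.mean(0)[:2]-ctr)@V,(S.mean(0)[:2]-ctr)@n)
E
```

```text
rim ((0.5231484174728394, -0.23192089796066284), (0.15157566964626312, 0.05122840404510498), 6.804667949676514) 1467 0.04966408655476778
bridge ((0.5216820240020752, -0.23200024664402008), (0.1644584685564041, 0.05012725293636322), 6.94854211807251) 708 0.06117380759614402
catch ((0.5991532802581787, -0.22253598272800446), (0.021037599071860313, 0.017360756173729897), 6.936922073364258) 374 0.06402841757359465
6.839764308670392 [array([-0.00324184,  0.02525228]), array([-0.00235145, -0.02525859])]
6.8391664354388375 [array([-0.00045113,  0.02525888]), array([ 0.00043026, -0.02525303])]
6.83916583354784 [array([-0.00044073,  0.0252589 ]), array([ 0.0004407 , -0.02525301])]
s range -0.07577506074427076 0.07577282105871389 lat 2.944621115438112e-06
center [ 0.52314695 -0.23191811]
bridge s -0.08374198379405876 0.08077014748267002 lat -0.025120304270118462 0.02501429305706531
screws [[ 0.43142843 -0.26725171  0.004     ]
 [ 0.42574133 -0.21928416  0.004     ]] -83.23849657763502 mid s,lat -0.09524188727665486 -5.412433450062079e-06
```

```bash
python3 -m pendant '0 3 0 0 0 -1;0 6 0 0 0 -2;0 10 0 0 0 -4;0 14 0 0 0 -6;0 18 0 0 0 -8;0 22 0 0 0 -10;0 26 0 0 0 -12;0 30 0 0 0 -14'
python3 -m pendant '0 3 0 0 0 -1;0 6 0 0 0 -2;0.1 9 0 0 0 -2.6;0.2 12 0 0 0 -2.6;0.2 15 0 0 0 -2.6;0.2 16.5 0 0 0 -2.6;0.2 17.2 0 0 0 -2.6;0.2 17.2 0 0 0 -2.6'
python3 - <<'E'
from h import *
s=env.sense(); Rt=rot(s["tcp_rot"]); print(s["tool_pos"],np.degrees(np.arctan2(Rt[1,1],Rt[0,1])),Rt[:,2])
E
```

```text
t: 3.53
tool_pos: [0.5157, 0.0704, 0.3249]
tcp_rot: [-0.0, 0.061, 0.998, 0.0]
ft_force: [0.6, -0.0, -0.4]
width: 1.0
t: 4.2
tool_pos: [0.5179, 0.2411, 0.3247]
tcp_rot: [-0.0, 0.081, 0.997, 0.0]
ft_force: [0.5, -0.3, 0.1]
width: 1.003
[0.51788239 0.24110429 0.32468347] 80.67159319515923 [-6.07162055e-04  3.65698823e-04 -9.99999749e-01]
```

```bash
python3 -m pendant '0.2 -0.2 -3 0 0 -0.3;0.2 -0.2 -6 0 0 -0.3;0.2 -0.2 -9 0 0 -0.3;0.2 -0.2 -11.5 0 0 -0.3;0.2 -0.2 -13.5 0 0 -0.3;0.2 -0.2 -14.8 0 0 -0.3;0.2 -0.2 -15.4 0 0 -0.3;0.2 -0.2 -15.4 0 0 -0.3'
python3 -m pendant '0 0 0 0 0 0;0 0 0 0 0 0;0 0 0 0 0 0;0 0 0 0 0 0;0 0 0 0 0 0;0 0 0 0 0 0;0 0 0 0 0 0;0 0 0 0 0 0' 5.5
```

```text
t: 4.87
tool_pos: [0.5203, 0.2358, 0.1695]
tcp_rot: [-0.002, 0.086, 0.996, -0.001]
ft_force: [-0.1, 1.0, 0.4]
width: 1.001
t: 5.53
tool_pos: [0.5218, 0.2367, 0.1723]
tcp_rot: [0.001, 0.086, 0.996, 0.0]
ft_force: [-1.2, -0.5, 7.5]
width: 0.707
```

```bash
python3 -m pendant '0 0 0.5 0 0 0;0 0 2 0 0 0;0 0 4 0 0 0;0 0 7 0 0 0;0 0 10 0 0 0;0 0 12 0 0 0;0 0 13 0 0 0;0 0 13 0 0 0'
python3 - <<'E'
from h import *
s=env.sense(); Rt=rot(s["tcp_rot"]); print(s["tool_pos"],np.degrees(np.arctan2(Rt[1,1],Rt[0,1])),Rt[:,2])
c,im,d=grab("wrist"); c2,im2,d2=grab("scene"); 
w=np.vstack([im[:260],cv2.resize(im2[100:270,360:580],(640,340),interpolation=2)[:340]]); cv2.imwrite("pics/w3.png",w)
import pickle; pickle.dump(c,open("w3.pkl","wb")); np.save("w3.npy",d); cv2.imwrite("pics/w3im.png",im)
E
```

```text
t: 6.2
tool_pos: [0.5222, 0.237, 0.3036]
tcp_rot: [0.003, 0.086, 0.996, 0.001]
ft_force: [-0.2, 0.6, -0.2]
width: 0.707
[0.52216934 0.23701668 0.30355418] 80.1699394499706 [ 0.00522434  0.00157841 -0.99998511]
```

View pics/w3.png

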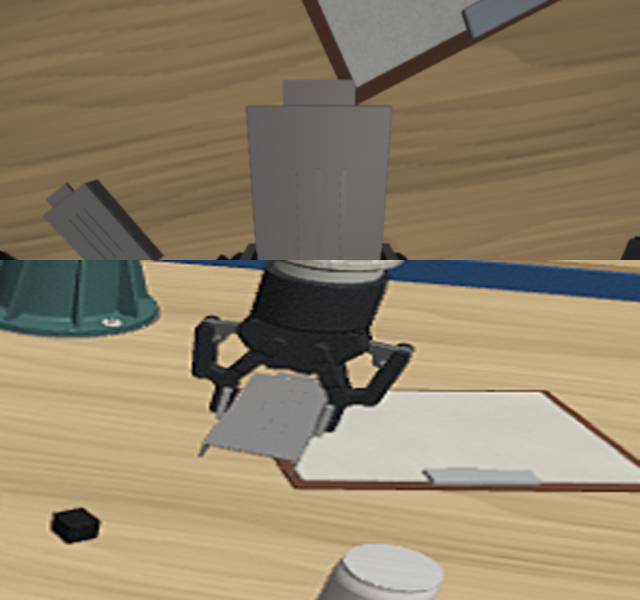

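The cover is held level-ish, tongue at px (283–355, 80–106), front edge at v≈106, u 247–391. Now its pose in the tool frame.

```bash
cat >> h.py <<'E'
def held(c,d,u0=225,u1=410,v0=60,v1=235,show=True):
    """cover pose in world from wrist camera: plane fit of top face + front edge/side edges. returns center(world),R"""
    m=np.zeros((400,640),np.uint8); D=d[v0:v1,u0:u1]; ref=np.median(d[150:200,300:340])
    m[v0:v1,u0:u1]=(abs(D-ref)<.03)
    k,l,st,_=cv2.connectedComponentsWithStats(m); m=(l==l[170,320]).astype(np.uint8)
    P=cloud(c,d); Q=P[m>0]
    for _ in range(3):
        o=Q.mean(0); nn=np.linalg.svd(Q-o,full_matrices=False)[2][2]; nn*=np.sign(nn[2]); Q=Q[abs((Q-o)@nn)<.003]
    ct=max(cv2.findContours(m,0,1)[0],key=cv2.contourArea)[:,0]
    ct=ct[(ct[:,1]<v1-3)]
    s=rays(c,ct); v=np.c_[s[:,:1],-s[:,1:],-np.ones((len(s),1))]@rot(c["attitude"]).T; C=np.array(c["xyz"])
    X=C+v*(((o-C)@nn)/(v@nn))[:,None]
    A=rot(c["attitude"]); ex=-A[:,1]; ex=ex-nn*(ex@nn); ex/=np.linalg.norm(ex)  # image down ~ cover +x
    for _ in range(3):
        ey=np.cross(nn,ex); a=(X-o)@ex; b=(X-o)@ey; tip=a.min()
        body=(a>tip+.02)
        L=[np.polyfit(a[k],b[k],1) for k in (body&(b>.02),body&(b<-.02))]
        ex=ex+ey*np.mean([q[0] for q in L]); ex/=np.linalg.norm(ex)
    ey=np.cross(nn,ex); a=(X-o)@ex; b=(X-o)@ey; tip=np.sort(a)[:10].mean()
    lat=(b[body&(b>.02)].mean()+b[body&(b<-.02)].mean())/2
    tong=a<tip+.007; front=np.median(a[(abs(b-lat)>.019)&(abs(b-lat)<.027)&(a<tip+.02)])
    if show: print("tongue len",front-tip,"width",b[body&(b>.02)].mean()-b[body&(b<-.02)].mean(),"slopes",[q[0] for q in L])
    ctr=o+ex*((tip+.087)*.5+(front+.077)*.5)+ey*lat-nn*.009
    return ctr,np.c_[ex,ey,nn]
E
python3 - <<'E'
from h import *; import pickle
c=pickle.load(open("w3.pkl","rb")); d=np.load("w3.npy"); s=env.sense()
ctr,Rc=held(c,d); Rt=rot(s["tcp_rot"]); p=s["tool_pos"]
print("cover ctr",ctr,"yaw",np.degrees(np.arctan2(Rc[1,0],Rc[0,0])),"ex",Rc[:,0],"n",Rc[:,2])
rel=Rt.T@(ctr-p); print("in tool",rel); Rr=Rt.T@Rc; print(Rr)
np.savez("grasp.npz",rel=rel,Rr=Rr)
E
```

```text
tongue len 0.01016295121330714 width 0.06126665556116091 slopes [np.float64(-0.002365901658240593), np.float64(0.002365901666203742)]
cover ctr [0.52119229 0.23801238 0.14111042] yaw -9.866226859949842 ex [ 0.98520416 -0.17134729  0.00358823] n [-0.00392588 -0.00163176  0.99999096]
in tool [-3.77381470e-05  1.50352002e-03  1.59246930e-01]
[[-9.99992890e-01 -4.90798988e-04  3.73884662e-03]
 [-4.99936342e-04  9.99996890e-01 -2.44335394e-03]
 [-3.73763580e-03 -2.44520575e-03 -9.99990025e-01]]
```

```bash
cat >> h.py <<'E'
BO=np.array([.5237,-.2318,0]); BY=6.85
def plan(phi,tip):
    g=np.load("grasp.npz"); Rb=R.from_euler("z",BY,degrees=True).as_matrix()
    Rc=Rb@R.from_euler("y",-phi,degrees=True).as_matrix()
    ctr=BO+Rb@(np.array(tip)/1000)-Rc@np.array([-.087,0,.0075])
    Rt=Rc@g["Rr"].T; p=ctr-Rt@g["rel"]
    s=env.sense(); dR=R.from_matrix(Rt@rot(s["tcp_rot"]).T).as_rotvec(degrees=True)
    return p,(p-s["tool_pos"])*100,dR
def where():
    g=np.load("grasp.npz"); s=env.sense(); Rt=rot(s["tcp_rot"]); Rb=R.from_euler("z",BY,degrees=True).as_matrix()
    Rc=Rb.T@Rt@g["Rr"]; ctr=Rb.T@(s["tool_pos"]+Rt@g["rel"]-BO)
    print("tip box mm",(ctr+Rc@np.array([-.087,0,.0075]))*1000,"tilt",np.degrees(np.arcsin(Rc[2,0])),"yaw",np.degrees(np.arctan2(Rc[1,0],Rc[0,0])),"roll",np.degrees(Rc[2,1]),"F",s["ft_force"])
E
python3 - <<'E'
from h import *
np.set_printoptions(precision=2,suppress=True)
for t in((-53,0,139.4),(-53,0,59.4),(-87,0,50.3)): print(plan(15,t))
print(plan(4,(-87,0,50)))
E
```

```text
(array([ 0.52, -0.23,  0.31]), array([ -0.47, -47.04,   0.83]), array([ -0.52, -14.84,  16.61]))
(array([ 0.52, -0.23,  0.23]), array([ -0.47, -47.04,  -7.17]), array([ -0.52, -14.84,  16.61]))
(array([ 0.48, -0.24,  0.22]), array([ -3.85, -47.44,  -8.08]), array([ -0.52, -14.84,  16.61]))
(array([ 0.51, -0.23,  0.21]), array([ -0.73, -47.07,  -9.29]), array([-0.23, -3.8 , 16.71]))
```

```bash
python3 -m pendant '0 -2.5 0.4 0 0 1;0 -6 0.8 0 -1 3;0 -10 0.8 0 -3 5;0 -14 0.8 0 -5 7;0 -18 0.8 -0.1 -7 9;-0.1 -22 0.8 -0.2 -9 11;-0.2 -26 0.8 -0.3 -10 12;-0.3 -30 0.8 -0.35 -10.7 12'
python3 - <<'E'
from h import *
np.set_printoptions(precision=2,suppress=True)
where();print(plan(15,(-53,0,99.4)))
E
```

```text
t: 6.97
tool_pos: [0.5168, -0.0649, 0.3067]
tcp_rot: [0.092, -0.02, 0.996, 0.005]
ft_force: [0.3, 0.2, -0.8]
width: 0.708
tip box mm [-44.31 173.82 141.32] tilt 10.739206565140332 yaw -4.66628966698466 roll 0.5415435998395038 F [ 0.32  0.22 -0.78]
(array([ 0.52, -0.23,  0.27]), array([ -0.06, -16.89,  -3.81]), array([-0.2 , -4.29,  4.54]))
```

```bash
python3 -m pendant '0 -3 0 0 -1 1;0 -6 0 0 -2 2;0 -9 0 0 -3 3;0 -12 0 -0.2 -4.3 4;0 -14.5 -1 -0.2 -4.3 4.5;0 -16 -2.5 -0.2 -4.3 4.5;0 -16.9 -3.8 -0.2 -4.3 4.5;0 -16.9 -3.8 -0.2 -4.3 4.5'
python3 - <<'E'
from h import *
np.set_printoptions(precision=2,suppress=True)
where();print(plan(15,(-53,0,59.4)))
E
```

```text
t: 7.63
tool_pos: [0.5167, -0.2334, 0.2665]
tcp_rot: [0.127, -0.057, 0.99, 0.008]
ft_force: [0.0, 0.4, -1.1]
width: 0.711
tip box mm [-52.92   1.09  97.39] tilt 14.846535619656846 yaw -0.29412637969190686 roll 0.19251163986063005 F [ 0.02  0.36 -1.07]
(array([ 0.52, -0.23,  0.23]), array([-0.05, -0.04, -3.79]), array([-0.17, -0.17,  0.24]))
```

```bash
python3 -m pendant '0 0 -0.5 0 0 0.2;0 0 -1.2 0 0 0.2;0 0 -2 -0.1 0 0.2;0 0 -2.8 -0.1 0 0.2;0 0 -3.3 -0.1 0 0.2;0 0 -3.7 -0.1 0 0.2;0 0 -3.7 -0.1 0 0.2;0 0 -3.7 -0.1 0 0.2'
python3 - <<'E'
from h import *
np.set_printoptions(precision=2,suppress=True)
where();print(plan(15,(-87,0,50.3)))
c,im,d=grab("wrist");where();
import pickle; pickle.dump(c,open("w4.pkl","wb")); np.save("w4.npy",d)
c2,im2,d2=grab("scene"); 
w=np.vstack([im[:300],cv2.resize(im2[120:220,180:320],(420,300),interpolation=2).copy() if 0 else cv2.resize(im2[110:220,170:320],(640,300),interpolation=2)]); cv2.imwrite("pics/w4.png",w)
E
```

```text
t: 8.3
tool_pos: [0.5183, -0.2321, 0.2335]
tcp_rot: [0.13, -0.06, 0.99, 0.006]
ft_force: [-0.6, 0.3, -0.4]
width: 0.709
tip box mm [-50.27   0.97  64.15] tilt 15.138260731739255 yaw 0.14349477918493042 roll -0.12255913341065228 F [-0.56  0.28 -0.4 ]
(array([ 0.48, -0.24,  0.22]), array([-3.59, -0.57, -1.4 ]), array([ 0.11,  0.15, -0.11]))
tip box mm [-50.07   0.71  64.46] tilt 15.167636148599899 yaw 0.14857147238003107 roll -0.15117028523954368 F [-0.86  0.   -0.2 ]
```

View pics/w4.png

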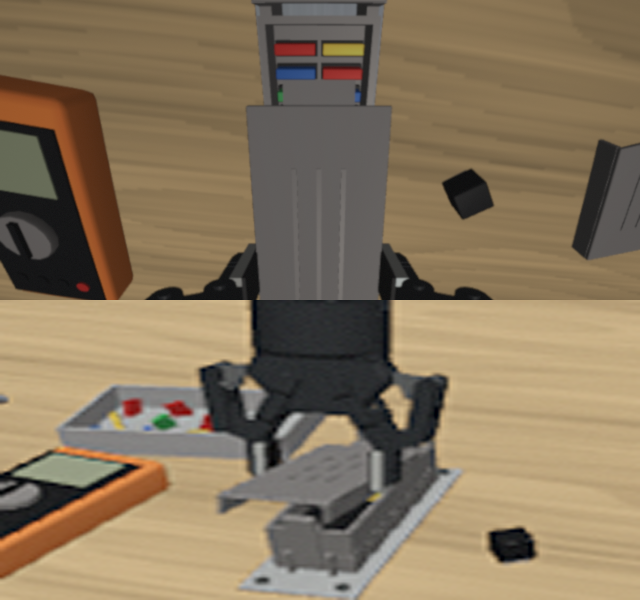

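The cover sits centred over the box: its front edge at u 247–391 matches the bridge uprights at 263–385 (both centres near u=320). The far end is above the catch. Now sliding the tongue in along its length.

```bash
python3 -m pendant '-0.3 -0.1 -0.25 0 0 0;-0.3 -0.1 -0.5 0 0 0;-0.6 -0.15 -0.58 0 0.1 0;-1.1 -0.2 -0.72 0 0.1 0;-1.7 -0.3 -0.88 0 0.1 -0.1;-2.3 -0.4 -1.04 0 0.1 -0.1;-2.8 -0.47 -1.18 0 0.1 -0.1;-2.8 -0.47 -1.18 0 0.1 -0.1'
python3 - <<'E'
from h import *
np.set_printoptions(precision=2,suppress=True)
where();c,im,d=grab("wrist");where();print(plan(15,(-87,0,50.3)))
w=cv2.resize(im[0:130,220:420],(800,520),interpolation=2); cv2.imwrite("pics/w5.png",w)
E
```

```text
t: 9.07
tool_pos: [0.4889, -0.237, 0.2215]
tcp_rot: [0.128, -0.059, 0.99, 0.006]
ft_force: [-0.3, -0.6, 0.5]
width: 0.706
tip box mm [-80.55  -0.03  52.26] tilt 14.979407856274621 yaw -0.017418640981721797 roll -0.06721962083103467 F [-0.28 -0.6   0.47]
tip box mm [-80.   -0.2  52.4] tilt 15.00161732835101 yaw -0.025216214031965657 roll -0.07897980557727904 F [-1.01 -0.36  0.49]
(array([ 0.48, -0.24,  0.22]), array([-0.69, -0.08, -0.21]), array([0.08, 0.01, 0.05]))
```

View pics/w5.png

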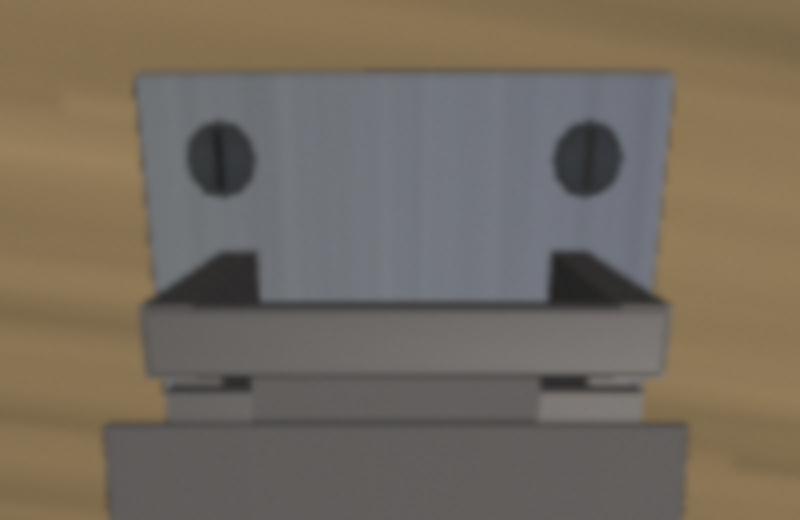

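The tongue (crop u 250–540, v 380–420) is passing under the bar, centred between the uprights. Pushing on until contact.

```bash
python3 -m pendant '-0.1 0 0 0 0 0;-0.2 0 -0.05 0 0 0;-0.3 -0.02 -0.08 0 0 0;-0.4 -0.03 -0.11 0 0 0;-0.5 -0.04 -0.14 0 0 0;-0.6 -0.05 -0.17 0 0 0;-0.7 -0.06 -0.2 0 0 0;-0.8 -0.07 -0.22 0 0 0'
python3 - <<'E'
from h import *
np.set_printoptions(precision=2,suppress=True)
where();print(plan(15,(-87,0,50.3)))
E
```

```text
t: 9.78
tool_pos: [0.4825, -0.2378, 0.2198]
tcp_rot: [0.129, -0.059, 0.99, 0.005]
ft_force: [4.9, 2.0, 1.8]
width: 0.708
tip box mm [-86.61  -0.38  50.51] tilt 15.09797804135546 yaw 0.02353798227664075 roll -0.14865429133705355 F [4.89 1.99 1.8 ]
(array([ 0.48, -0.24,  0.22]), array([-0.01, -0.01, -0.03]), array([0.14, 0.12, 0.02]))
```

```bash
python3 - <<'E'
from h import *
np.set_printoptions(precision=2,suppress=True)
for p,z in((13,50.3),(11,50.2),(9,50.1),(7,50),(5.5,49.9)): print(plan(p,(-86.3,0,z))[1:])
E
```

```text
(array([ 0.64,  0.07, -0.2 ]), array([-0.1 ,  2.1 ,  0.01]))
(array([ 1.22,  0.14, -0.4 ]), array([-0.34,  4.09,  0.01]))
(array([ 1.79,  0.21, -0.62]), array([-0.58,  6.07,  0.01]))
(array([ 2.35,  0.28, -0.85]), array([-0.82,  8.06,  0.01]))
(array([ 2.77,  0.33, -1.05]), array([-1.  ,  9.55,  0.  ]))
```

```bash
python3 -m pendant '0.34 0.04 -0.1 -0.05 1 0;0.65 0.07 -0.2 -0.1 2.1 0;1.23 0.14 -0.4 -0.34 4.1 0;1.8 0.21 -0.62 -0.58 6.1 0;2.1 0.25 -0.73 -0.7 7 0;2.4 0.28 -0.86 -0.82 8.1 0;2.8 0.33 -1.05 -1 9.6 0;2.8 0.33 -1.05 -1 9.6 0'
python3 - <<'E'
from h import *
where()
c,im,d=grab("scene"); c2,im2,d2=grab("wrist"); cv2.imwrite("pics/w6.png",np.hstack([cv2.resize(im[130:230,190:300],(400,364),interpolation=2),cv2.resize(im2[60:151,270:370],(400,364),interpolation=2)]))
E
```

```text
t: 10.45
tool_pos: [0.5111, -0.2348, 0.2099]
tcp_rot: [0.045, -0.06, 0.997, 0.001]
ft_force: [-1.4, -1.4, 10.1]
width: 0.711
tip box mm [-85.83568006  -0.56982464  50.61686427] tilt 5.366733627958285 yaw 0.0576869180719119 roll -0.0502192451366131 F [-1.39151864 -1.42389011 10.12069301]
```

View pics/w6.png

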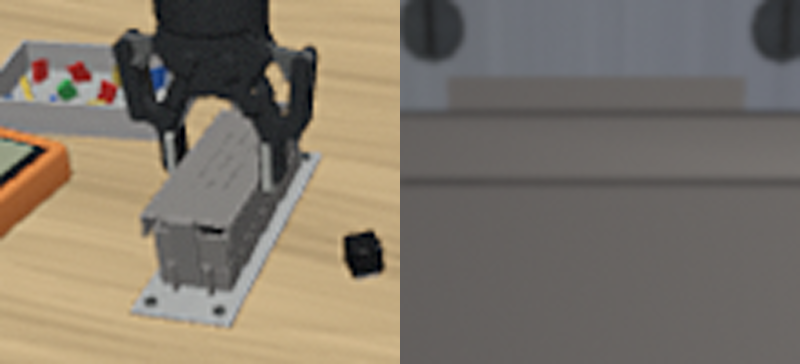

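The tongue shows beyond the bar (right panel u 446–745, v 78–110), so it is hooked. The far end rests at the catch. Releasing and backing off upwards.

```bash
python3 -m pendant '0 0 0 0 0 0;0 0 0 0 0 0;0 0 0 0 0 0;0 0 0 0 0 0;0 0 0 0 0 0;0 0 0 0 0 0;0 0 0 0 0 0;0 0 0 0 0 0' 8.54
python3 -m pendant '0 0 0.5 0 0 0;0 0 1.5 0 0 0;0 0 3 0 0 0;0 0 4.5 0 0 0;0 0 6 0 0 0;0 0 7 0.2 3 0;0 0 7 0.5 5.4 0;0 0 7 0.5 5.4 0'
python3 - <<'E'
from h import *
s=env.sense(); Rt=rot(s["tcp_rot"]); print(s["tool_pos"],Rt[:,2],s["ft_force"])
Rb=R.from_euler("z",BY,degrees=True).as_matrix()
p=BO+Rb@[.057,0,0]; print("press xy",p, "shift cm",(p-s["tool_pos"])*100)
c,im,d=grab("scene"); P=cloud(c,d); q=(P-BO)@Rb
for x in(-60,-30,0,30,60,70):
    m=(abs(q[...,0]-x/1e3)<.008)&(abs(q[...,1])<.02)&(q[...,2]>.04)&(q[...,2]<.085); print(x,m.sum(),np.median(q[m][:,2]) if m.any() else None)
cv2.imwrite("pics/w7.png",np.hstack([cv2.resize(im[130:230,190:300],(600,545),interpolation=2)]))
E
```

```text
t: 11.22
tool_pos: [0.5102, -0.2344, 0.2091]
tcp_rot: [0.045, -0.06, 0.997, 0.002]
ft_force: [0.6, -0.2, -0.3]
width: 0.999
t: 11.88
tool_pos: [0.5111, -0.2348, 0.2811]
tcp_rot: [-0.001, -0.06, 0.998, 0.008]
ft_force: [0.9, -0.1, -0.2]
width: 1.007
[ 0.51110728 -0.234815    0.28108975] [-0.00299493  0.01583897 -0.99987007] [ 0.90045983 -0.07958105 -0.18461134]
press xy [ 0.58029312 -0.22500158  0.        ] shift cm [  6.91858382   0.98134124 -28.10897485]
-60 40 0.05226797089097318
-30 48 0.05477231486124268
0 44 0.05690929922832633
30 51 0.05900014445867563
60 79 0.06098424418673559
70 92 0.061174525620086934
```

View pics/w7.png

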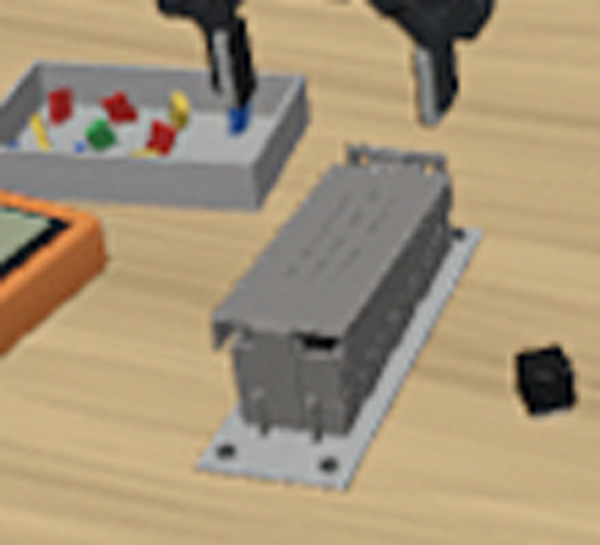

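The cover is hooked and resting on the catch slope, tilted about 3.9° (61 mm at x=60 against 52.3 mm at x=-60). Shutting the fingers and moving over the press point.

```bash
python3 -m pendant '1 0.1 0 0 0 0;2.5 0.3 0 -0.3 0 0;4.5 0.6 0 -0.6 0 0;6 0.8 0 -0.9 0 0;6.9 1 0 -0.9 0 0;6.9 1 -1 -0.9 0 0;6.9 1 -2 -0.9 0 0;6.9 1 -2.5 -0.9 0 0' 0
python3 -m pendant '0 0 -0.2 0 0 0;0 0 -0.4 0 0 0;0 0 -0.6 0 0 0;0 0 -0.8 0 0 0;0 0 -1 0 0 0;0 0 -1.2 0 0 0;0 0 -1.3 0 0 0;0 0 -1.3 0 0 0'
python3 - <<'E'
from h import *
s=env.sense(); Rt=rot(s["tcp_rot"]); Rb=R.from_euler("z",BY,degrees=True).as_matrix()
print(Rb.T@(s["tool_pos"]+.173*Rt[:,2]-BO)*1000,Rt[:,2],s["ft_force"],s["width"])
E
```

```text
t: 12.6
tool_pos: [0.5778, -0.2239, 0.2518]
tcp_rot: [-0.004, -0.06, 0.998, 0.002]
ft_force: [-0.3, 0.5, -0.2]
width: 0.003
t: 13.27
tool_pos: [0.5792, -0.2244, 0.241]
tcp_rot: [-0.002, -0.06, 0.998, 0.001]
ft_force: [-0.6, 1.2, 0.3]
width: -0.004
[55.30013869  1.12805079 68.01927146] [-0.00427606  0.00193638 -0.99998898] [-0.64040937  1.15362904  0.2803246 ] -0.004063492245366844
```

```bash
python3 -m pendant '0 0 -0.2 0 0 0;0 0 -0.4 0 0 0;0 0 -0.55 0 0 0;0 0 -0.65 0 0 0;0 0 -0.75 0 0 0;0 0 -0.85 0 0 0;0 0 -0.9 0 0 0;0 0 -0.9 0 0 0'
python3 -c "
from h import *
s=env.sense();print(s['tool_pos'],s['ft_force'])"
```

```text
t: 13.93
tool_pos: [0.5794, -0.2246, 0.2328]
tcp_rot: [-0.002, -0.06, 0.998, 0.001]
ft_force: [-1.1, -0.4, 6.1]
width: 0.001
[ 0.57941972 -0.22459722  0.23277788] [-1.11307232 -0.42128739  6.09114954]
```

```bash
python3 -m pendant '0 0 -0.05 0 0 0;0 0 -0.1 0 0 0;0 0 -0.15 0 0 0;0 0 -0.2 0 0 0;0 0 -0.25 0 0 0;0 0 -0.25 0 0 0;0 0 -0.25 0 0 0;0 0 -0.25 0 0 0'
```

```text
t: 14.6
tool_pos: [0.5794, -0.2245, 0.2296]
tcp_rot: [-0.002, -0.059, 0.998, 0.001]
ft_force: [0.1, -0.3, 1.5]
width: 0.001
```

```bash
python3 -m pendant '0 0 -0.05 0 0 0;0 0 -0.1 0 0 0;0 0 -0.15 0 0 0;0 0 -0.2 0 0 0;0 0 -0.2 0 0 0;0 0 -0.2 0 0 0;0 0 -0.2 0 0 0;0 0 -0.2 0 0 0'
```

```text
t: 15.27
tool_pos: [0.5793, -0.2244, 0.2276]
tcp_rot: [-0.002, -0.06, 0.998, 0.001]
ft_force: [0.6, 0.4, 0.5]
width: -0.002
```

```bash
python3 -m pendant '0 0 -0.05 0 0 0;0 0 -0.1 0 0 0;0 0 -0.15 0 0 0;0 0 -0.2 0 0 0;0 0 -0.2 0 0 0;0 0 -0.2 0 0 0;0 0 -0.2 0 0 0;0 0 -0.2 0 0 0'
```

```text
t: 15.93
tool_pos: [0.5792, -0.2244, 0.2256]
tcp_rot: [-0.002, -0.06, 0.998, 0.001]
ft_force: [0.1, 0.5, 0.6]
width: 0.006
```

```bash
cat > chk.py <<'E'
from h import *
Rb=R.from_euler("z",BY,degrees=True).as_matrix()
for n in("scene","top"):
    c,im,d=grab(n); P=cloud(c,d); q=(P-BO)@Rb; cv2.imwrite(f"pics/c_{n}.png",im)
    for x in(-60,-30,0,30,60,70,78):
        m=(abs(q[...,0]-x/1e3)<.006)&(abs(q[...,1])<(.008 if x>72 else .027))&(q[...,2]>.03)&(q[...,2]<.08)
        print(n,x,m.sum(),np.round(np.percentile(q[m][:,2],[10,50,90])*1e3,1) if m.any() else None)
E
python3 chk.py
```

```text
scene -60 29 [50.2 51.7 52.9]
scene -30 22 [50.5 51.2 52. ]
scene 0 27 [50.1 51.  52.1]
scene 30 20 [50.2 51.4 52.4]
scene 60 99 [50.9 62.2 76.6]
scene 70 119 [34.9 52.9 74.1]
scene 78 71 [34.1 46.  59.5]
top -60 0 None
top -30 0 None
top 0 0 None
top 30 58 [48.5 51.4 53.7]
top 60 0 None
top 70 0 None
top 78 0 None
```

The depth check already reads flat (about 51 mm all along). I'll give it one gentle confirming press, then retreat.

```bash
python3 -m pendant '0 0 -0.05 0 0 0;0 0 -0.1 0 0 0;0 0 -0.13 0 0 0;0 0 -0.16 0 0 0;0 0 -0.18 0 0 0;0 0 -0.18 0 0 0;0 0 -0.18 0 0 0;0 0 -0.18 0 0 0'
python3 -m pendant '0 0 0.5 0 0 0;0 0 2 0 0 0;-1 0 5 0 0 0;-2 0 8 0 0 0;-4 2 11 0 0 0;-6 5 13 0 0 0;-8 8 13 0 0 0;-10 11 13 0 0 0'
python3 -m pendant '-2 4 0 0 0 0;-4 8 0 0 0 0;-4 12 0 0 0 0;-4 15 0 0 0 0;-4 17 0 0 0 0;-4 18 0 0 0 0;-4 18 0 0 0 0;-4 18 0 0 0 0'
python3 chk.py
python3 - <<'E'
import cv2,numpy as np
a=cv2.imread("pics/c_scene.png");b=cv2.imread("pics/c_top.png")
cv2.imwrite("pics/fin.png",np.hstack([cv2.resize(a[140:230,205:285],(480,540),interpolation=2),cv2.resize(b[180:280,340:395],(300,540),interpolation=2)]))
E
```

```text
t: 16.7
tool_pos: [0.5793, -0.2245, 0.2254]
tcp_rot: [-0.002, -0.06, 0.998, 0.001]
ft_force: [-4.2, 1.6, 14.2]
width: 0.0
t: 17.37
tool_pos: [0.4789, -0.1139, 0.3556]
tcp_rot: [-0.0, -0.059, 0.998, 0.0]
ft_force: [-0.7, 0.2, -0.4]
width: -0.002
t: 18.03
tool_pos: [0.4395, 0.0654, 0.3539]
tcp_rot: [-0.002, -0.06, 0.998, 0.001]
ft_force: [0.4, -0.1, -0.0]
width: 0.004
scene -60 44 [50.4 51.6 52.4]
scene -30 55 [50.4 51.5 52.7]
scene 0 55 [50.2 51.4 52.6]
scene 30 62 [50.2 51.4 52.5]
scene 60 52 [50.1 51.2 52.5]
scene 70 78 [33.6 48.4 51.7]
scene 78 69 [34.6 47.2 62.9]
top -60 99 [48.6 51.2 54.1]
top -30 99 [48.  51.1 53.4]
top 0 99 [48.1 51.  53.7]
top 30 97 [48.1 51.1 54.1]
top 60 100 [48.2 50.9 53.7]
top 70 98 [48.2 51.5 54.3]
top 78 36 [49.3 58.7 65.9]
```

View pics/fin.png

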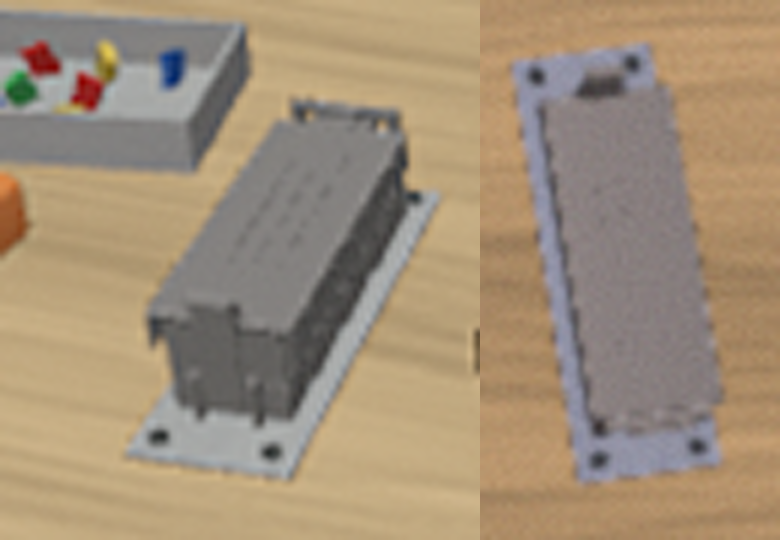

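The cover lies level. The catch head stands over its end (left panel at about (215,310)) and the bridge is over the tongue end (345,110). Handing in.

```bash
python3 -c "
from cell import ticket
print(ticket.close_job())"
```

```text
the job is handed in; nothing more can be done
None
```

The long cover is on the fuse box: its tongue is hooked under the bridge, and the far end was pressed down until the catch snapped over it. I handed the job in at about 18 s with the arm clear.

- **Level and home:** depth from both fixed cameras puts the cover's upper face at 51–52 mm all along its length (nominal 52 mm, noise 2–3 mm).
- **Catch and bridge:** the last picture shows the catch head standing over the cover's end and the bridge over the tongue end.
- **Force:** the largest I read was 14 N, during a final confirming press. I only read force at the end of each move and did not catch the snap itself. That press was made after it had already snapped, because force fell from 6 N to near zero partway down.
- **Other items:** the arm touched nothing else that I know of. I did not measure their positions again at the end.

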